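# Clip the heat sink onto a brass casting and hold it against the sprung stop

### The arm

A 6-joint arm with a two-finger parallel gripper is mounted at the origin on the work surface. World frame = base frame: x ahead of the robot, y to its left, z up, the work surface at z = 0. Lengths are in mm, angles in degrees, forces in N, time in s.
With the tool pointing down it reaches from about 300 to 850 mm from the base axis. Payload 4.2 kg.
Tool frame: the origin (TCP) lies midway between the tips of the shut fingers; the grasp point (between the pads) lies 19 mm behind it; x points along the fingers, y is the direction in which the jaws open and shut, and the axes are right-handed (so a half turn about x gives the same grasp; the last joint's range is limited). The gripper opens to 91 mm and grips with 3 to 60 N. Pads are 32 mm wide; open, the fingers measure 118 mm over their backs; the gripper's body (76 mm by 178 mm) begins 60 mm behind the grasp point.
Start: joints at [66.692, 18.312, 89.639, -0, 72.044, -1.146], TCP at [216.909, 532.535, 213.976] pointing down, gripper open.
Joint ranges: [-177.97, 177.97], [-48.28, 115.42], [12.27, 149.76], [-77.06, 257.06], [2.81, 150.46], [-146.56, 146.56]. Speed limits (degrees/s): [147.25, 147.25, 180, 180, 180, 180].

### API

Orientations are given as [roll, pitch, yaw] about the fixed x, y, z axes, in that order (R = Rz(yaw) Ry(pitch) Rx(roll)).
In Python, from workcell import * gives the robot as it stands.
- The arm moves only by the shell command python3 -m handwheel 'ROWS' [FORCE]. ROWS is a JSON object of lists of equal length, an entry for each row: "gripper": the closure, from 0 (fully open) to 1 (shut); "offset": the shift along the tool's x, y, z in mm, a list of three; "rot": the turn, a rotation vector about the tool's x, y, z in degrees, a list of three. A call has 1 to 5 rows; each row is the pose to reach, as a shift and turn from the pose commanded when the call began, along the tool's axes at that moment; what a row does not reach only later rows make up. A row lasts 1/12 s, in which the tool goes at most 41.7 mm and 7.16 degrees, less where a joint would pass 70% of its speed; a pose out of reach is approached as far as the arm can. A call with a gripper value outside its range is refused whole. The fingers move at their own pace and stop on an object; FORCE is the grip in N (left out, the last holds). Time passes only in rows, so rows that repeat a pose let the fingers close. It gives the time, the measured TCP pose, the force and the opening at its end, in the units of the state.
- state(): the state, without advancing time (a new reading comes with each control period).
- grab_frame(name): name is "scene" or "top" or "wrist"; returns the picture (420x560x3 uint8, red, green, blue); there is no depth.
- camera_params(name): a dict with "fx", "fy", "cx", "cy" (pixels), "k1" (the pictures are not rectified: a ray, as slopes to the right and down, at radius r is drawn at 1 + k1 r^2 times it, then the intrinsics apply), "position" and "attitude" of the camera in the world; the wrist camera has in their place "hand_eye" (4x4, takes a point from camera to tool coordinates, whose origin is the TCP and whose axes are the tool frame's). Camera axes: x right, y up, looking along -z (the intrinsics and any distortion apply to the point x, -y, -z); pixel columns grow to the right and rows downward; lengths in mm; the calibration is good to about 2 mm. A picture is of the moment at which its call begins: read the wrist's pose just before it. camera_params takes no time and is no camera call.
- job_done(): hands the job in, once; it reports no verdict.
The state is a dict: "time_s": time; "qpos": joint angles; "qvel": joint speeds; "effort": joint torques, N m; "ee_pos": TCP position; "ee_rot": TCP orientation; "force": force on the tool from outside, world axes, zero at the start; "torque": the same for the moment, N m; "gripper_width": finger opening in mm.
Only numpy, scipy, OpenCV 4.12 (cv2) and the standard library are available. Lean on these libraries where they do the work, as an engineer would, in place of code of your own. Each camera call takes 0.05 s, during which the arm holds its last target.

### The job

Take the red-handled spring clip off its rest, clip it well down over the upright fin of the brass casting, and let go of it. Then, with the fingers on the casting itself and not on the clip, slide the casting squarely against the sprung stop, flat on its board, and press steadily so that the tip of the stop's black pointer stays in the green band (never right to the end of its travel), leaving the other things on the bench where they are. Finish holding it pressed like that, without letting go, so that the goldsmith can fasten it.

Things in the scene. Friction and masses are not known exactly. Their poses are not given: they have to be found in the camera images.
- fixture: fixed pressing fixture: beech board 260 mm (along x) x 200 mm x 15 mm thick, with a sprung aluminium stop across its far (+x) end and behind it a dark steel block with a white/green/red scale on top. Origin at the centre of the board's underside on the bench; +x is the pressing direction, towards the stop
- bed (a point): centre of the top face of the fixture's board, 15 mm above the bench; axes as the fixture's (z up). The untouched stop's face lies 45 mm from here along +x, at right angles to x; the stop is 170 mm wide (along y) and reaches 29 mm above the board; the dark block behind it reaches 32 mm above the board
- stop (a joint): how far the stop is pushed in along the fixture's +x, in m: 0 untouched, 0.022 at the end of its travel. Spring: 2 N to start moving, then 0.8 N per mm (10 N at 0.010). A black pointer on the stop moves over the scale: its tip is in the white below 0.005, in the green from 0.005 to 0.015 (6 to 14 N), in the red above
- casting: loose brass casting, 0.45 kg, a flat open frame 60 mm (x) x 130 mm (y) x 10 mm thick lying on the fixture's board; origin at the centre of its underside. Its +x side is the straight front edge (30 mm from the origin) that goes against the stop. A square sprue post stands at y = -42 mm and a thin upright fin at y = +42 mm
- casting_post (a point): on the casting's square brass sprue post (18 x 18 mm, from 10 to 62 mm above the casting's underside): the post's axis, 44 mm above the underside (18 mm below the post's top). Axes as the casting's, the post's sides lie along x and y. The casting can be gripped or pushed here
- casting_fin (a point): middle of the top edge of the casting's upright fin: 40 mm long along the casting's x, 6 mm thick along y, 24 mm high above the frame; this point is 34 mm above the casting's underside. Axes as the casting's
- clip: the loose sprung clip, 0.09 kg, with two copper jaws pointing down and two red levers pointing up; origin between the jaw tips. Axes: x along the hinge pin, y across the levers (the direction to squeeze in), z up. It starts astride the upright steel plate (6 mm thick) of its rest, jaw tips on the rest's wooden block; its +y half is hinged to it
- clip_hinge (a point): middle of the clip's hinge pin: jaws are 16 mm wide along x and reach 30 mm below it (jaw faces 6 mm apart at rest on a 6 mm plate, hinge barrel 4 mm in radius); levers are 16 mm wide and reach 36 mm above it, 44 mm apart over their outer faces at the top when at rest. Squeezed fully the levers stand parallel, 24 mm over their outer faces, and the jaws gape 23 mm at the tips (about 13 mm at 12 mm below the hinge). Axes as the clip's
- clip_arm (a joint): opening angle of the clip in rad: 0 when gripping a 6 mm plate, 0.6 squeezed fully open (hard stop), -0.28 closed on nothing. The squeeze needs about 4 N at the lever tops to begin and 14 N when full: grip with 25 to 40 N and it is held firmly against its hard stop; each jaw then grips a 6 mm plate with about 8 N once let go
- clip_rest: fixed clip rest: dark wooden block 70 x 60 x 20 mm high with an upright steel plate 40 mm long (x), 6 mm thick (y), 19 mm high; origin at the centre of its underside. It stands on the left or the right of the fixture, a file block on the other side
- file_block: fixed beech block 60 x 60 x 35 mm high with five needle files standing in it, 105 mm high in all; origin at the centre of its underside
- hammer: small hammer lying on the bench, 220 mm long; origin under its middle, handle to its -x; a bystander, to be left alone
- brush: bench brush lying on the bench, 180 mm long; a bystander, to be left alone
- flux_jar: small jar with a blue cap, 52 mm across, 60 mm high; origin at the centre of its base; a bystander, to be left alone
- mandrel: upright tapered steel ring mandrel, foot 44 mm across, 120 mm high; origin at the centre of its foot; a bystander, to be left alone
- bangle: grey metal bangle lying flat, 68 mm across, 10 mm high; origin at the centre of its underside; a bystander, to be left alone
- block_offcut: beech offcut lying flat, 90 x 35 x 20 mm high; origin at the centre of its underside; a bystander, to be left alone
Not all that is in view belongs to the job. Leave any blue or purple look-alike of the clip alone.

How it is judged (in metres and radians):
On the way, in this order (a step that is already met when the one before it is completed fails the run):
1. the clip grips the casting's fin and has been let go (contact force between clip_arm and casting above 1 N and y of clip_hinge in the frame of casting_fin between -0.006 and 0.006 m and x of clip_hinge in the frame of casting_fin between -0.018 and 0.018 m and z of clip_hinge in the frame of casting_fin between 0 and 0.018 m and value of joint clip_arm between -0.1 and 0.12 rad and contact force between the fingers and clip below 0.3 N), for 0.3 s.
2. the fingers press the casting flat and square against the stop, pointer in the green, clip still on (all of step 1 and contact force between casting and stop between 5 and 15 N and value of joint stop between 0.004 and 0.016 m and angle between the x axis of casting_fin and the x axis of bed, either way round below 0.06 rad and angle between casting_fin's own z axis and vertical below 0.06 rad and z of casting_fin in the frame of bed below 0.038 m and contact force between the fingers and casting above 3 N), for 0.5 s.
At the end, for the whole second after the job is handed in: Clip let go and gripping the fin (hinge at most 18 mm above its top edge, 18 mm from its middle); fingers press the casting, flat and within 0.06 rad of square, against the stop, pushed in 4 to 16 mm with 5 to 15 N, through the last second; bystanders within 30 mm of their places (all of step 2); the arm keeps its last pose, push and grip.
It fails at once if the stop driven to the end of its travel (value of joint stop above 0.0205 m).
It fails at once if a bystander moved by more than 30 mm (distance of any of hammer, brush, flux_jar, mandrel, bangle, block_offcut from where it was at the start of the episode above 0.03 m).
It also fails if it takes over 53 s, if anything falls off the work surface, if the arm or the gripper's body presses on something with over 40 N, if the wrist force passes 120 N, or if a joint passes its speed limit or range.

## Working session

There is one attempt and no reset: what is moved stays moved. The work goes in short steps, Python scripts to look and compute and a shell command to move; the robot and the scene stay as the last step left them, time stands still between calls to the robot, and variables do not carry over. Pictures are saved under pics/ and viewed, and the job is handed in when it is done.

```bash
mkdir -p pics; python3 - <<'E'
from workcell import *
import cv2
print(state())
for n in ["scene","top","wrist"]:
    print(n,camera_params(n))
    cv2.imwrite(f"pics/{n}0.png",grab_frame(n)[:,:,::-1])
E
```

```text
{'time_s': 0.0, 'qpos': array([ 6.66937076e+01,  1.83498080e+01,  8.97077238e+01, -1.43314657e-03,
        7.20425181e+01, -1.14508431e+00]), 'qvel': array([-0.03628555,  0.03407342,  0.02050727, -0.04048405,  0.04754248,
       -0.00924305]), 'effort': array([ 2.32272010e-03, -4.12469745e+01, -2.31974316e+01,  7.28566409e-02,
        4.56793921e-02, -1.38885666e-04]), 'ee_pos': array([216.69415781, 532.0523109 , 213.12972184]), 'ee_rot': array([ -90.36483363,   89.89994078, -112.52559867]), 'force': array([-0.27098168,  0.40208608, -0.916615  ]), 'torque': array([ 0.03042278, -0.03064008, -0.04930818]), 'gripper_width': 91.10612638224322}
scene {'fx': 511.0421165557119, 'fy': 511.0421165557119, 'cx': 272.37235515701485, 'cy': 216.4525587167539, 'k1': -0.028424666313243408, 'position': array([1481.69906805, -521.17211573,  986.06534145]), 'attitude': array([49.91425719, -1.02569525, 63.40064422])}
top {'fx': 468.16424599453694, 'fy': 468.16424599453694, 'cx': 277.2238009426937, 'cy': 208.6800800640646, 'k1': 0.02382445857098367, 'position': array([ 242.13568523,  -23.78214028, 1283.92286777]), 'attitude': array([ 13.26844815,  -0.29677182, -85.62213876])}
wrist {'fx': 376.1227477697897, 'fy': 376.1227477697897, 'cx': 279.2690283241752, 'cy': 209.98043631741467, 'k1': -0.08842992257355024, 'hand_eye': array([[-8.74668950e-04,  2.68621767e-01, -9.63245338e-01,
        -1.70458249e+02],
       [ 9.99999570e-01, -6.31733260e-05, -9.25660648e-04,
         4.81034724e-01],
       [-3.09504011e-04, -9.63245733e-01, -2.68621596e-01,
        -7.55529353e+01],
       [ 0.00000000e+00,  0.00000000e+00,  0.00000000e+00,
         1.00000000e+00]])}
```

View images.

View pics/scene0.png

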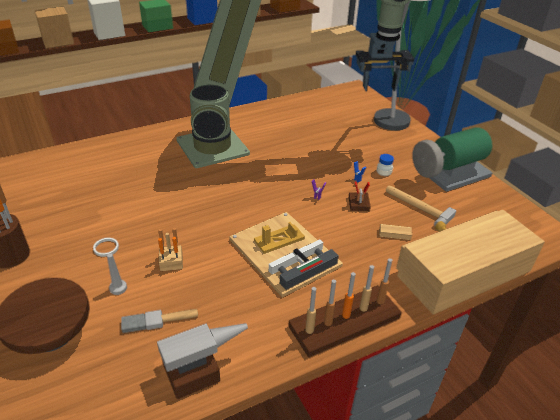

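View pics/top0.png

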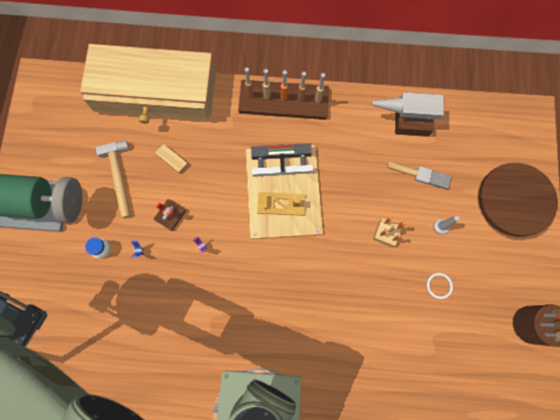

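View pics/wrist0.png

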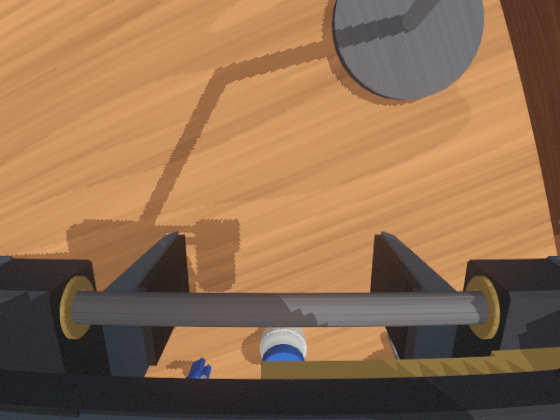

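```bash
cat > h.py <<'E'
from workcell import *
import numpy as np, cv2
from scipy.spatial.transform import Rotation as R
def pose(n,st=None):
    c=camera_params(n)
    if n=="wrist":
        st=st or state(); Rt=R.from_euler('xyz',st['ee_rot'],degrees=True).as_matrix()
        H=np.array(c['hand_eye']); return c,Rt@H[:3,:3],Rt@H[:3,3]+st['ee_pos']
    return c,R.from_euler('xyz',c['attitude'],degrees=True).as_matrix(),np.array(c['position'])
def p2w(P,u,v,z):
    c,M,p=P
    a=np.array([[(u-c['cx'])/c['fx'],(v-c['cy'])/c['fy']]]);s=a.copy()
    for _ in range(20): s=a/(1+c['k1']*(s**2).sum())
    d=M@np.array([s[0,0],-s[0,1],-1]); return p+d*(z-p[2])/d[2]
def w2p(P,X):
    c,M,p=P; q=M.T@(np.array(X,float)-p); x,y=q[0]/-q[2],-q[1]/-q[2]
    f=1+c['k1']*(x*x+y*y); return np.array([c['cx']+c['fx']*x*f,c['cy']+c['fy']*y*f])
E
python3 - <<'E'
import cv2
t=cv2.imread('pics/top0.png');s=cv2.imread('pics/scene0.png')
cv2.imwrite('pics/t_clip.png',cv2.resize(t[190:240,140:210],None,fx=10,fy=10,interpolation=cv2.INTER_CUBIC))
cv2.imwrite('pics/t_fix.png',cv2.resize(t[135:245,235:335],None,fx=5.4,fy=5.4,interpolation=cv2.INTER_CUBIC))
E
```

```text
(no output)
```

View pics/t_clip.png

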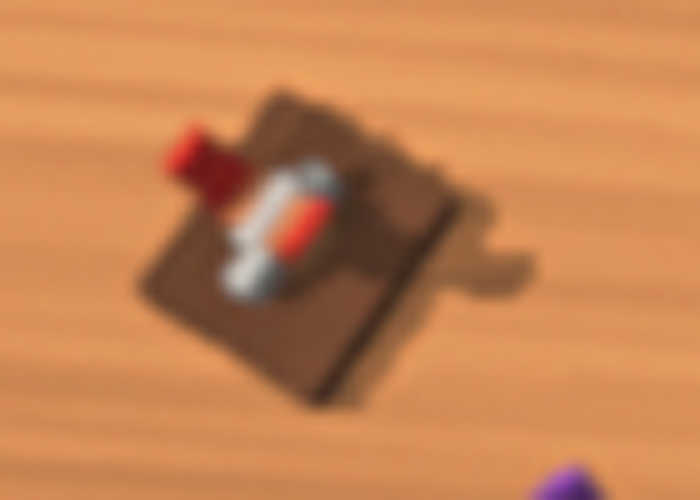

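View pics/t_fix.png

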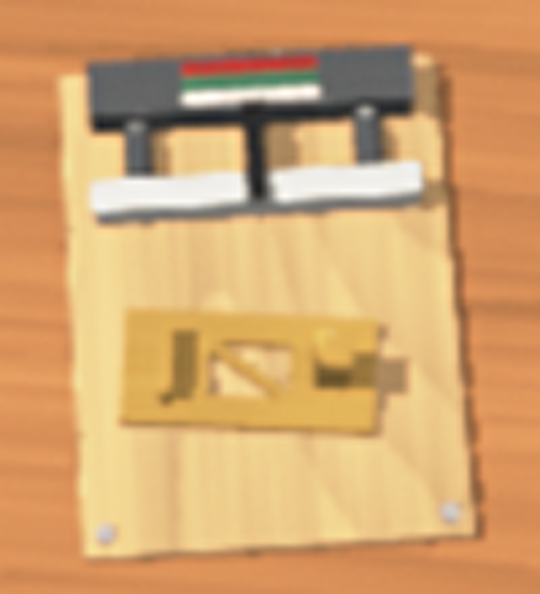

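```bash
python3 - <<'E'
from h import *
P=pose('top')
f=lambda u,v,z:p2w(P,u,v,z).round(1)[:2]
C=[f(140+a/10,190+b/10,20) for a,b in [(280,90),(458,208),(318,402),(142,285)]]
print(C,np.mean(C,0),[np.degrees(np.arctan2(*(C[i]-C[(i+1)%4])[::-1])) for i in range(4)])
g=lambda a,b,z:f(235+a/5.4,135+b/5.4,z)
B=[g(*p,15) for p in [(60,75),(435,55),(478,537),(86,557)]]
print(B,np.mean(B,0),[np.degrees(np.arctan2(*(B[i]-B[(i+1)%4])[::-1])) for i in range(4)])
B=[g(*p,25) for p in [(126,310),(383,325),(380,433),(122,425)]]
print(B,np.mean(B,0),[np.degrees(np.arctan2(*(B[i]-B[(i+1)%4])[::-1])) for i in range(4)])
print('plate',[f(140+a/10,190+b/10,39) for a,b in [(320,180),(250,275)]])
E
```

```text
[array([543.8, 297.3]), array([514.2, 244.1]), array([457.1, 275.5]), array([485.9, 327.8])] [500.25  286.175] [np.float64(60.908831911302535), np.float64(-28.806941666905637), np.float64(-118.84022362419694), np.float64(152.22107089381768)]
[array([709.8,  94.9]), array([ 736.6, -103.1]), array([ 478.3, -140. ]), array([452.6,  58.1])] [594.325 -22.525] [np.float64(97.70834036086583), np.float64(8.13010235415598), np.float64(-82.60816263902541), np.float64(-171.8574230587315)]
[array([581. ,  48.4]), array([583.3, -84.3]), array([526.3, -86.3]), array([520.3,  45.2])] [552.725 -19.25 ] [np.float64(90.99296985106125), np.float64(2.009553813021139), np.float64(-87.38755580734066), np.float64(-176.98225825635532)]
plate [array([515. , 278.4]), array([487.2, 293.9])]
```

```bash
cat >> h.py <<'E'
def goto(x,y,z,yaw=None):
    st=state(); M=R.from_euler('xyz',st['ee_rot'],degrees=True).as_matrix()
    cur=np.degrees(np.arctan2(M[1,1],M[0,1])); 
    X=np.array([0,0,-1.]); Y=np.array([np.cos(np.radians(cur)),np.sin(np.radians(cur)),0]); 
    N=np.c_[X,Y,np.cross(X,Y)]
    o=N.T@(np.array([x,y,z])-st['ee_pos'])
    print('tcp',st['ee_pos'].round(1),'yawY',cur.round(2),'tilt',(M[:,0]).round(4),'q6',st['qpos'].round(1),'F',st['force'].round(1),'w',round(st['gripper_width'],1),'t',st['time_s'])
    print('offset',o.round(1),end=' ')
    if yaw is not None:
        d=(yaw-cur+90)%180-90; print('rotx',-round(d,2),'or',-round(d+180,2),-round(d-180,2))
    else: print()
E
python3 -c "
from h import *
goto(500,286,175,61)"
```

```text
tcp [216.7 532.2 213.3] yawY 67.84 tilt [-5.0e-04 -1.2e-03 -1.0e+00] q6 [66.7 18.3 89.7  0.  72.  -1.1] F [0.7 0.  0.4] w 91.1 t 0.15
offset [  38.3 -121.2  355.2] rotx 6.84 or -173.16 186.84
```

```bash
python3 -m handwheel '{"gripper":[0,0,0,0,0],"offset":[[0,-12,35],[0,-24,70],[0,-36,105],[0,-48,140],[0,-60,175]],"rot":[[0,0,0],[1,0,0],[2,0,0],[3,0,0],[4,0,0]]}'; python3 -c "
from h import *
goto(500,286,175,61)"
```

```text
time_s: 0.57
ee_pos: [357.2, 409.6, 213.7]
ee_rot: [-107.7, 90.0, -133.8]
force: [-0.3, -0.0, 0.9]
gripper_width: 91.0
tcp [357.2 409.6 213.7] yawY 63.82 tilt [-3.e-04 -3.e-04 -1.e+00] q6 [ 47.7  15.5  93.7   0.   70.8 -16.1] F [-0.3 -0.   0.9] w 91.0 t 0.5667
offset [ 38.7 -47.9 182.7] rotx 2.82 or -177.18 182.82
```

```bash
python3 -m handwheel '{"gripper":[0,0,0,0,0],"offset":[[8,-10,37],[16,-20,74],[24,-30,111],[32,-40,148],[38.5,-48,182.5]],"rot":[[0.5,0,0],[1,0,0],[1.5,0,0],[2,0,0],[2.8,0,0]]}';  python3 -m handwheel '{"gripper":[0],"offset":[[0,0,0]],"rot":[[0,0,0]]}'; python3 - <<'E'
from h import *
goto(500,286,175,61)
cv2.imwrite('pics/w1.png',grab_frame('wrist')[:,:,::-1])
E
```

```text
time_s: 0.98
ee_pos: [500.0, 285.4, 174.7]
ee_rot: [-114.0, 89.9, -143.0]
force: [0.8, -0.1, -0.3]
gripper_width: 91.2
time_s: 1.07
ee_pos: [502.6, 283.0, 173.6]
ee_rot: [-58.5, 89.8, -87.8]
force: [0.7, 0.6, -0.1]
gripper_width: 90.9
tcp [502.6 283.  173.6] yawY 60.72 tilt [ 1.0e-04 -3.2e-03 -1.0e+00] q6 [ 28.3  20.1  93.   -0.2  67.  -32.3] F [ 0.7  0.6 -0.1] w 90.9 t 1.0667
offset [-1.4  1.3 -3.8] rotx -0.28 or -180.28 179.72
```

View pics/w1.png

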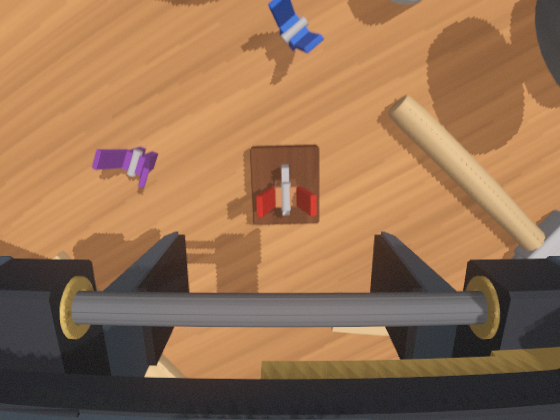

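```bash
python3 - <<'E'
from h import *
goto(500,286,175,61)
cv2.imwrite('pics/w2.png',grab_frame('wrist')[:,:,::-1])
t=cv2.imread('pics/w2.png')
cv2.imwrite('pics/w2z.png',cv2.resize(t[135:235,230:340],None,fx=6,fy=6,interpolation=cv2.INTER_CUBIC))
E
```

```text
tcp [500.5 285.  174.1] yawY 60.77 tilt [-0.0017 -0.0013 -1.    ] q6 [ 28.5  20.   93.   -0.   67.1 -32.2] F [-1.2  0.2  0.1] w 91.1 t 1.1167
offset [-0.9  0.6 -0.9] rotx -0.23 or -180.23 179.77
```

View pics/w2z.png

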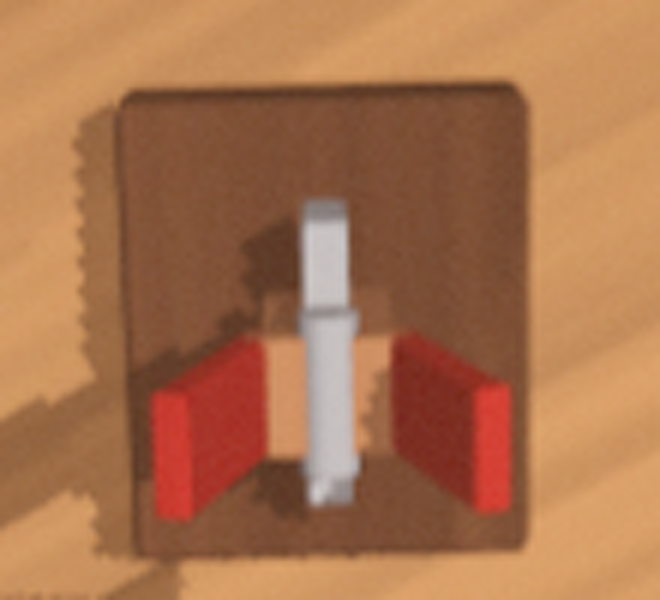

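```bash
python3 - <<'E'
from h import *
P=pose('wrist')
f=lambda a,b,z:p2w(P,230+a/6,135+b/6,z)[:2]
ang=lambda p,q:np.degrees(np.arctan2(*(q-p)[::-1])).round(2)
h=[f(329,310,54),f(332,478,54)];print('hinge',np.mean(h,0),ang(*h))
L=[f(152,393,86),f(189,390,86),f(192,518,86),f(158,520,86)];Q=[f(474,388,86),f(508,383,86),f(510,508,86),f(476,513,86)]
print(np.mean(L,0),np.mean(Q,0),(np.mean(L,0)+np.mean(Q,0))/2,ang(np.mean(L,0),np.mean(Q,0)), np.linalg.norm(L[0]-Q[1]),ang(L[0],L[3]),ang(Q[1],Q[2]))
B=[f(122,95,20),f(525,87,20),f(527,550,20),f(138,553,20)];print('blk',np.mean(B,0),[ang(B[i],B[(i+1)%4]) for i in range(4)])
E
```

```text
hinge [499.94909232 292.14766328] -27.87
[490.08643166 275.55031541] [507.81895324 309.26664635] [498.95269245 292.40848088] 62.26 42.158495565436105 -27.45 -26.77
blk [498.50773256 293.11785365] [np.float64(62.06), np.float64(-27.35), np.float64(-118.64), np.float64(151.78)]
```

```bash
python3 -c "
from h import *
goto(499.5,292.3,59.5,62.2)"
```

```text
tcp [499.3 286.4 174.7] yawY 60.88 tilt [-1.7e-03 -3.0e-04 -1.0e+00] q6 [ 28.7  20.   93.    0.   67.1 -32.2] F [-0.1  0.5 -0.4] w 91.4 t 1.1667
offset [115.2   5.2  -2.7] rotx -1.32 or -181.32 178.68
```

```bash
python3 -m handwheel '{"gripper":[0.3],"offset":[[0,4.5,-3.5]],"rot":[[-1.3,0,0]]}'; python3 -m handwheel '{"gripper":[0.3,0.3,0.3],"offset":[[0,0,0],[0,0,0],[0,0,0]],"rot":[[0,0,0],[0,0,0],[0,0,0]]}'; python3 - <<'E'
from h import *
st=state();print(st['ee_pos'],st['ee_rot'])
f=grab_frame('wrist')
cv2.imwrite('pics/w3.png',f[:,:,::-1])
cv2.imwrite('pics/w3z.png',cv2.resize(f[135:235,230:340,::-1],None,fx=6,fy=6,interpolation=cv2.INTER_CUBIC))
goto(0,0,0,62.2)
import pickle;pickle.dump(st,open('w3.pkl','wb'))
E
```

```text
time_s: 1.25
ee_pos: [497.5, 292.9, 175.4]
ee_rot: [-140.6, 89.9, -168.2]
force: [0.6, 0.0, 0.1]
gripper_width: 87.2
time_s: 1.5
ee_pos: [497.3, 294.1, 175.8]
ee_rot: [70.8, 90.0, 43.2]
force: [0.6, -1.5, -0.6]
gripper_width: 67.4
[497.31961544 294.13489316 175.84139683] [70.787686   89.96552286 43.24574817]
tcp [497.4 293.9 175.8] yawY 62.44 tilt [ 4.e-04  3.e-04 -1.e+00] q6 [ 29.4  20.   92.8   0.   67.2 -33. ] F [ 1.1 -0.1  1.1] w 64.9 t 1.55
offset [ 175.8 -490.7 -305. ] rotx 0.24 or -179.76 180.24
```

View pics/w3z.png

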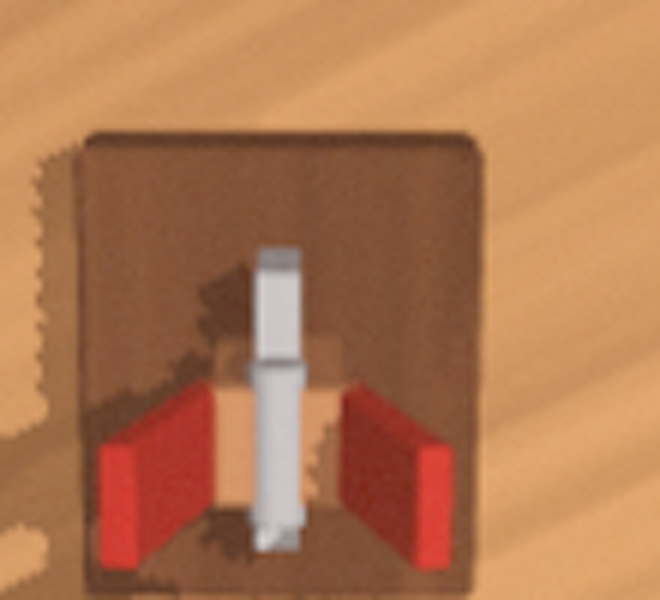

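```bash
python3 - <<'E'
from h import *
import pickle
P=pose('wrist',pickle.load(open('w3.pkl','rb')))
f=lambda a,b,z:p2w(P,230+a/6,135+b/6,z)[:2]
ang=lambda p,q:np.degrees(np.arctan2(*(q-p)[::-1])).round(2)
h=[f(278,362,54),f(277,526,54)];print('hinge',np.mean(h,0),ang(*h))
L=[f(100,448,86),f(137,446,86),f(138,569,86),f(103,569,86)];Q=[f(415,446,86),f(453,446,86),f(449,570,86),f(415,568,86)]
c=(np.mean(L,0)+np.mean(Q,0))/2
print(c,ang(np.mean(L,0),np.mean(Q,0)), np.linalg.norm(L[0]-Q[1]),ang(L[0],L[3]),ang(Q[1],Q[2]))
goto(500.2,292.2,59.5,62.5)
E
```

```text
hinge [501.20586749 290.3254264 ] -27.98
[500.41887133 290.79121894] 62.55 42.27739470018682 -27.51 -28.21
tcp [497.4 293.9 175.8] yawY 62.44 tilt [ 4.e-04  3.e-04 -1.e+00] q6 [ 29.4  20.   92.8   0.   67.2 -33. ] F [ 1.1 -0.1  1.1] w 64.9 t 1.55
offset [116.3  -0.2   3.3] rotx -0.06 or -180.06 179.94
```

```bash
python3 -m handwheel '{"gripper":[0.3,0.3,0.3,0.3,0.3],"offset":[[30,-1.4,4.7],[60,-1.4,4.7],[90,-1.4,4.7],[110,-1.4,4.7],[116,-1.4,4.7]],"rot":[[0,0,0],[0,0,0],[0,0,0],[0,0,0],[0,0,0]]}'; python3 -m handwheel '{"gripper":[0.3,0.3,0.3],"offset":[[0,0,0],[0,0,0],[0,0,0]],"rot":[[0,0,0],[0,0,0],[0,0,0]]}'; python3 - <<'E'
from h import *
goto(500.9,290.5,59.5,62.3)
cv2.imwrite('pics/w4.png',grab_frame('wrist')[:,:,::-1])
E
```

```text
time_s: 1.97
ee_pos: [499.1, 288.8, 56.2]
ee_rot: [-124.0, 89.6, -151.7]
force: [-0.0, -0.2, 0.0]
gripper_width: 63.8
time_s: 2.22
ee_pos: [502.7, 290.4, 61.2]
ee_rot: [57.4, 89.8, 29.7]
force: [-0.3, -0.5, 0.7]
gripper_width: 63.8
tcp [502.7 290.4  61.2] yawY 62.35 tilt [ 0.003   0.0017 -1.    ] q6 [ 28.9  26.4 101.    0.   52.4 -33.5] F [-0.3 -0.5  0.7] w 63.8 t 2.2167
offset [ 1.7 -0.8 -1.7] rotx 0.05 or -179.95 180.05
```

View pics/w4.png

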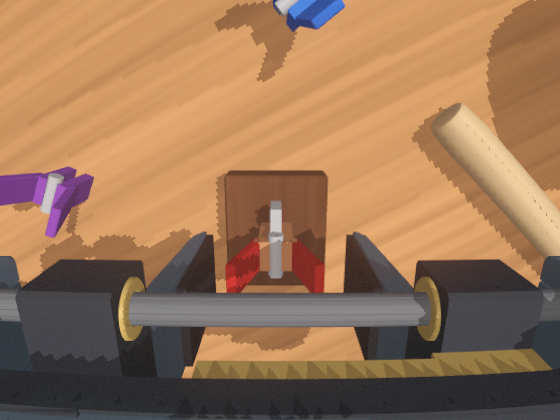

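```bash
python3 -m handwheel '{"gripper":[0.3,0.3,0.3],"offset":[[0.5,-0.4,0],[1,-0.8,0],[1,-0.8,0]],"rot":[[0,0,0],[0,0,0],[0,0,0]]}'; python3 - <<'E'
from h import *
goto(500.9,290.5,59.5,62.3)
cv2.imwrite('pics/w5.png',cv2.resize(grab_frame('wrist')[160:360,170:390,::-1],None,fx=3,fy=3))
E
```

```text
time_s: 2.52
ee_pos: [501.4, 288.9, 59.0]
ee_rot: [58.8, 89.9, 31.1]
force: [0.1, 0.3, 0.2]
gripper_width: 63.8
tcp [501.4 288.9  59. ] yawY 62.33 tilt [ 9.e-04  5.e-04 -1.e+00] q6 [ 28.8  26.5 101.3   0.   52.2 -33.5] F [0.1 0.3 0.2] w 63.8 t 2.5167
offset [-0.5  1.1 -1.2] rotx 0.03 or -179.97 180.03
```

View pics/w5.png

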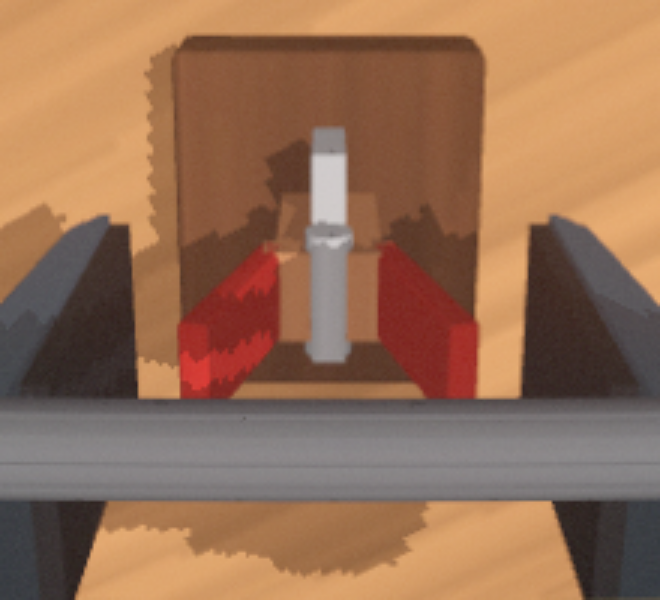

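```bash
python3 -m handwheel '{"gripper":[0.6,0.8,0.8,0.8,0.8],"offset":[[0,0,0],[0,0,0],[0,0,0],[0,0,0],[0,0,0]],"rot":[[0,0,0],[0,0,0],[0,0,0],[0,0,0],[0,0,0]]}' 32;  python3 -m handwheel '{"gripper":[0.9,0.9,0.9,0.9,0.9],"offset":[[0,0,0],[0,0,0],[0,0,0],[0,0,0],[0,0,0]],"rot":[[0,0,0],[0,0,0],[0,0,0],[0,0,0],[0,0,0]]}' 32;python3 - <<'E'
from h import *
goto(500.9,290.5,59.5,62.3)
cv2.imwrite('pics/w6.png',cv2.resize(grab_frame('wrist')[160:360,170:390,::-1],None,fx=3,fy=3))
E
```

```text
time_s: 2.98
ee_pos: [502.7, 289.9, 60.2]
ee_rot: [61.8, 89.8, 34.2]
force: [0.8, 1.1, 12.1]
gripper_width: 33.1
time_s: 3.4
ee_pos: [503.1, 290.1, 60.9]
ee_rot: [58.9, 89.7, 31.3]
force: [0.2, 0.5, 10.3]
gripper_width: 23.6
tcp [503.1 290.1  60.9] yawY 62.34 tilt [ 0.0049  0.003  -1.    ] q6 [ 28.8  26.4 101.1   0.   52.2 -33.5] F [ 0.2  0.5 10.3] w 23.6 t 3.4
offset [ 1.4 -0.7 -2.2] rotx 0.04 or -179.96 180.04
```

View pics/w6.png

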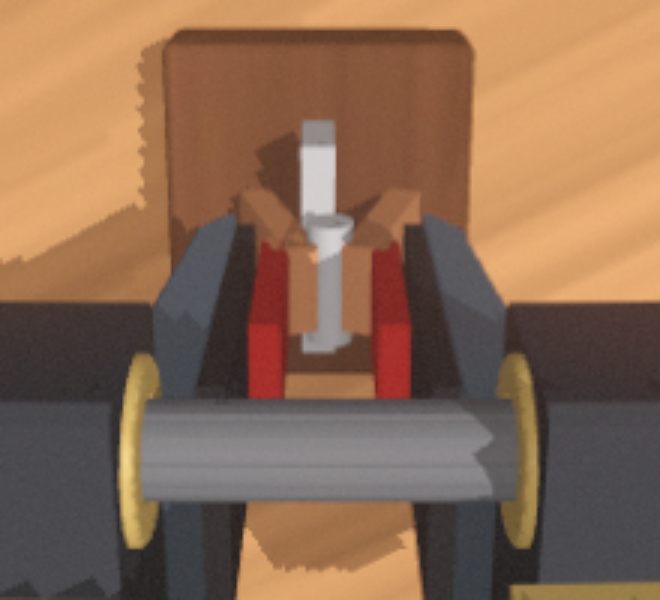

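```bash
python3 -m handwheel '{"gripper":[0.9,0.9,0.9,0.9,0.9],"offset":[[-5,0,0],[-20,0,0],[-45,0,0],[-75,0,0],[-100,0,0]],"rot":[[0,0,0],[0,0,0],[0,0,0],[0,0,0],[0,0,0]]}' 32; python3 -m handwheel '{"gripper":[0.9,0.9],"offset":[[-15,0,0],[-20,0,0]],"rot":[[0,0,0],[0,0,0]]}' 32;python3 - <<'E'
from h import *
goto(553,-19,210,91.7)
cv2.imwrite('pics/w7.png',cv2.resize(grab_frame('wrist')[160:360,170:390,::-1],None,fx=3,fy=3))
E
```

```text
time_s: 3.87
ee_pos: [501.0, 288.7, 159.6]
ee_rot: [-123.3, 90.0, -150.9]
force: [1.1, 0.6, -0.8]
gripper_width: 23.2
time_s: 4.03
ee_pos: [502.3, 289.5, 181.3]
ee_rot: [57.0, 89.7, 29.4]
force: [0.3, 0.8, -1.6]
gripper_width: 23.3
tcp [502.3 289.5 181.3] yawY 62.34 tilt [ 0.0041  0.0023 -1.    ] q6 [ 28.8  19.9  92.2   0.   67.7 -33.5] F [ 0.3  0.8 -1.6] w 23.3 t 4.0333
offset [ -28.7 -249.7  188.1] rotx -29.36 or -209.36 150.64
```

View pics/w7.png

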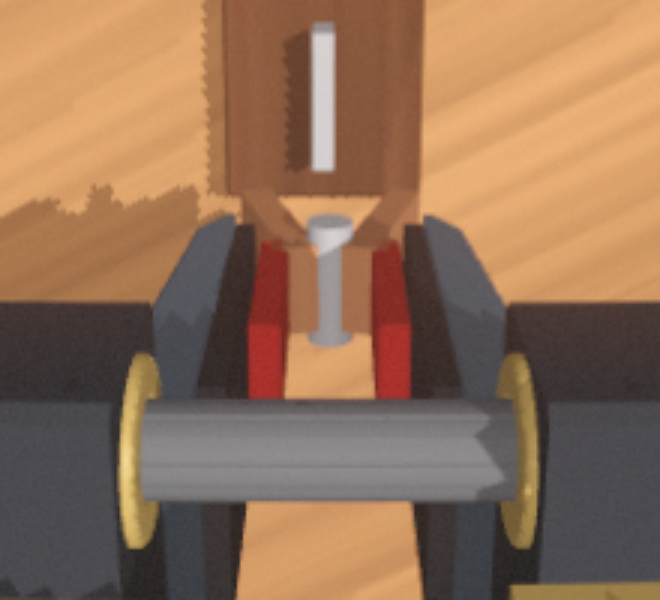

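```bash
python3 -m handwheel '{"gripper":[0.9,0.9,0.9,0.9,0.9],"offset":[[-2,-12,9],[-4,-40,30],[-6,-70,52],[-8,-100,75],[-9,-128,96]],"rot":[[-1,0,0],[-4,0,0],[-8,0,0],[-12,0,0],[-16,0,0]]}' 32; python3 -c "
from h import *
goto(553,-19,195,91.7)"
```

```text
time_s: 4.5
ee_pos: [525.9, 129.1, 185.8]
ee_rot: [-151.0, 89.8, -162.4]
force: [0.8, -0.3, -1.2]
gripper_width: 23.6
tcp [525.9 129.1 185.8] yawY 78.57 tilt [-3.e-03 -9.e-04 -1.e+00] q6 [ 12.6  16.5  96.5  -0.   67.2 -66. ] F [ 0.8 -0.3 -1.2] w 23.6 t 4.5
offset [  -9.2 -139.8   55.9] rotx -13.13 or -193.13 166.87
```

```bash
python3 -m handwheel '{"gripper":[0.9,0.9,0.9,0.9,0.9],"offset":[[-2,-36,14],[-4,-72,28],[-6,-105,42],[-8,-130,52],[-8,-140,56]],"rot":[[-4,0,0],[-8,0,0],[-10.5,0,0],[-12.5,0,0],[-13.2,0,0]]}' 32; python3 -m handwheel '{"gripper":[0.9,0.9,0.9,0.9,0.9],"offset":[[0,0,0],[0,0,0],[0,0,0],[0,0,0],[0,0,0]],"rot":[[0,0,0],[0,0,0],[0,0,0],[0,0,0],[0,0,0]]}' 32;python3 - <<'E'
from h import *
goto(553,-19,195,91.7)
import pickle
st=state();pickle.dump(st,open('w8.pkl','wb'))
cv2.imwrite('pics/w8.png',grab_frame('wrist')[:,:,::-1])
goto(553,-19,195,91.7)
E
```

```text
time_s: 4.92
ee_pos: [553.1, -21.1, 193.9]
ee_rot: [-153.0, 89.8, -151.6]
force: [-0.3, -0.0, -0.5]
gripper_width: 23.6
time_s: 5.33
ee_pos: [553.1, -16.3, 195.1]
ee_rot: [151.0, 90.0, 152.6]
force: [-0.5, 0.9, -0.8]
gripper_width: 23.5
tcp [553.1 -16.3 195.1] yawY 91.63 tilt [-7.e-04  3.e-04 -1.e+00] q6 [ -2.9  17.1  94.2   0.   68.7 -94.5] F [-0.5  0.9 -0.8] w 23.5 t 5.3333
offset [ 0.1 -2.7 -0.2] rotx -0.07 or -180.07 179.93
tcp [553.2 -16.4 195.3] yawY 91.62 tilt [-4.e-04  2.e-04 -1.e+00] q6 [ -2.9  17.1  94.2   0.   68.7 -94.5] F [ 0.5  0.3 -1.6] w 23.5 t 5.3833
offset [ 0.3 -2.6 -0.2] rotx -0.08 or -180.08 179.92
```

View pics/w8.png

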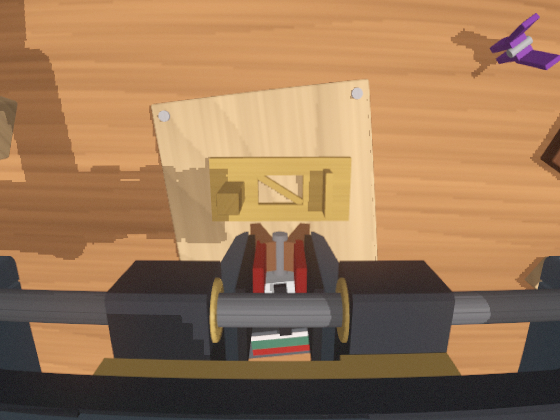

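```bash
python3 - <<'E'
import cv2
t=cv2.imread('pics/w8.png')
cv2.imwrite('pics/w8z.png',cv2.resize(t[145:235,195:365],None,fx=4.6,fy=4.6,interpolation=cv2.INTER_CUBIC))
E
```

```text
(no output)
```

View pics/w8z.png

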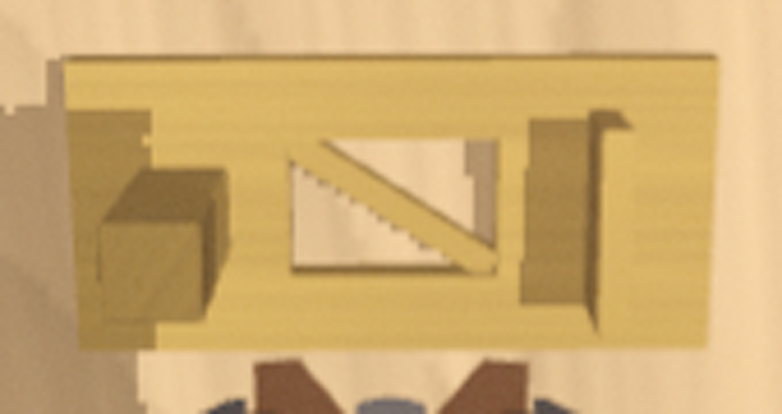

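```bash
python3 - <<'E'
from h import *
import pickle
P=pose('wrist',pickle.load(open('w8.pkl','rb')))
f=lambda a,b,z:p2w(P,195+(a+.5)/4.6-.5,145+(b+.5)/4.6-.5,z)[:2]
F=lambda a,b,z:p2w(P,a,b,z)[:2]
ang=lambda p,q:np.degrees(np.arctan2(*(q-p)[::-1])).round(2)
B=[f(66,60,25),f(717,57,25),f(707,348,25),f(80,348,25)];c=np.mean(B,0);print('frame',c,[(ang(B[i],B[(i+1)%4]),np.linalg.norm(B[i]-B[(i+1)%4]).round(1)) for i in range(4)])
B=[f(100,222,77),f(202,222,77),f(204,320,77),f(100,320,77)];p=np.mean(B,0);print('post',p,[(ang(B[i],B[(i+1)%4]),np.linalg.norm(B[i]-B[(i+1)%4]).round(1)) for i in range(4)])
q=[f(602,128,49),f(632,128,49),f(598,330,49)];print('fin',q, (q[0]+q[2])/2+np.array([0,3]),np.linalg.norm(q[0]-q[2]),np.linalg.norm(q[0]-q[1]),ang(q[0],q[2]))
print('board',ang(F(154,105,15),F(368,81,15)),ang(F(368,81,15),F(376,240,15)),ang(F(154,105,15),F(178,240,15)),F(154,105,15),F(368,81,15))
u=np.array([-np.sin(.03),np.cos(.03)])
print(c+42*u)
E
```

```text
frame [552.88144381 -14.99005464] [(np.float64(91.9), np.float64(128.7)), (np.float64(2.48), np.float64(60.1)), (np.float64(-88.37), np.float64(129.5)), (np.float64(-178.33), np.float64(59.5))]
post [554.1083375  -56.73544919] [(np.float64(91.57), np.float64(17.5)), (np.float64(1.14), np.float64(17.5)), (np.float64(-88.35), np.float64(18.2)), (np.float64(179.1), np.float64(17.5))]
fin [array([531.66611637,  23.145261  ]), array([531.49371464,  28.71895165]), array([570.66194067,  24.75248447])] [551.16402852  26.94887274] 39.02893131413982 5.576356320439593 2.36
board 97.7 8.01 7.49 [ 479.32342165 -132.05816075] [453.20684276  61.10488779]
[551.62163281  26.99104678]
```

```bash
python3 -m handwheel '{"gripper":[0.9,0.9,0.9,0.9,0.9],"offset":[[5,8,0.7],[20,22,0.7],[45,36,0.7],[70,43.4,0.7],[80,43.4,0.7]],"rot":[[-0.2,0,0],[-0.3,0,0],[-0.3,0,0],[-0.3,0,0],[-0.3,0,0]]}' 32; python3 -m handwheel '{"gripper":[0.9,0.9,0.9,0.9,0.9],"offset":[[0,0,0],[0,0,0],[0,0,0],[0,0,0],[0,0,0]],"rot":[[0,0,0],[0,0,0],[0,0,0],[0,0,0],[0,0,0]]}' 32;python3 - <<'E'
from h import *
import pickle
st=state();pickle.dump(st,open('w9.pkl','wb'))
f=grab_frame('wrist')
cv2.imwrite('pics/w9.png',cv2.resize(f[130:330,170:390,::-1],None,fx=3,fy=3))
goto(551.3,27,110,91.9)
E
```

```text
time_s: 5.8
ee_pos: [550.6, 28.1, 112.2]
ee_rot: [170.7, 89.7, 172.7]
force: [-1.2, -0.0, -1.2]
gripper_width: 23.6
time_s: 6.22
ee_pos: [553.8, 25.6, 116.8]
ee_rot: [-0.1, 89.8, 1.7]
force: [0.6, 0.6, -0.4]
gripper_width: 23.4
tcp [553.6  25.6 116.5] yawY 91.81 tilt [ 2.2e-03  1.0e-04 -1.0e+00] q6 [  1.5  21.  100.7   0.   58.2 -90.4] F [ 0.7  0.6 -0.6] w 23.1 t 6.2667
offset [ 6.5  1.5 -2.3] rotx -0.09 or -180.09 179.91
```

View pics/w9.png

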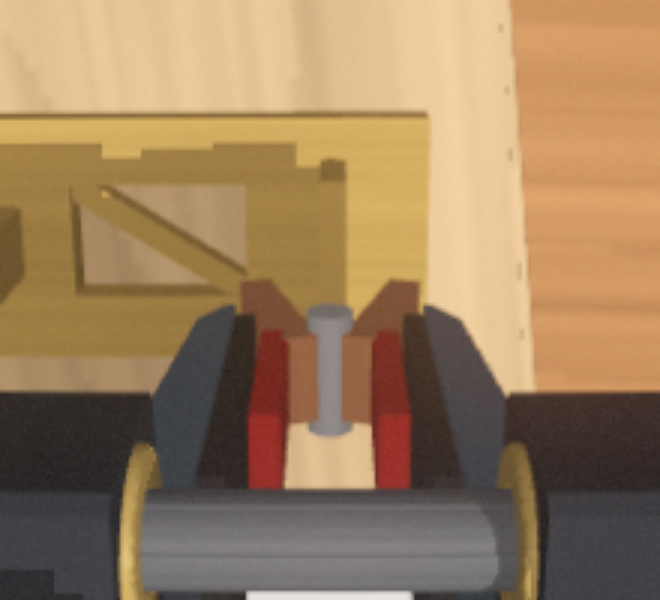

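```bash
python3 -m handwheel '{"gripper":[0.9,0.9,0.9,0.9,0.9],"offset":[[4,0.5,-0.5],[14,1,-1.5],[24,1,-1.5],[31,1,-1.5],[34,1,-1.5]],"rot":[[0,0,0],[0,0,0],[0,0,0],[0,0,0],[0,0,0]]}' 32; python3 -m handwheel '{"gripper":[0.9,0.9,0.9,0.9,0.9],"offset":[[0,0,0],[0,0,0],[0,0,0],[0,0,0],[0,0,0]],"rot":[[0,0,0],[0,0,0],[0,0,0],[0,0,0],[0,0,0]]}' 32;python3 - <<'E'
from h import *
f=grab_frame('wrist')
cv2.imwrite('pics/w10.png',cv2.resize(f[130:330,170:390,::-1],None,fx=3,fy=3))
cv2.imwrite('pics/s10.png',cv2.resize(grab_frame('scene')[190:300,220:350,::-1],None,fx=5,fy=5,interpolation=cv2.INTER_CUBIC))
goto(551.3,27,70,91.9)
E
```

```text
time_s: 6.68
ee_pos: [550.1, 26.9, 79.4]
ee_rot: [178.3, 89.8, -179.9]
force: [-0.6, -0.3, -1.9]
gripper_width: 23.5
time_s: 7.1
ee_pos: [551.7, 26.9, 81.8]
ee_rot: [7.0, 89.9, 8.8]
force: [0.9, 0.4, -1.7]
gripper_width: 23.4
tcp [551.6  26.9  81.7] yawY 91.84 tilt [ 7.e-04  1.e-04 -1.e+00] q6 [  1.6  23.  103.4   0.   53.6 -90.2] F [ 0.4 -0.8 -0.6] w 23.5 t 7.2
offset [11.7  0.1 -0.3] rotx -0.06 or -180.06 179.94
```

View pics/w10.png

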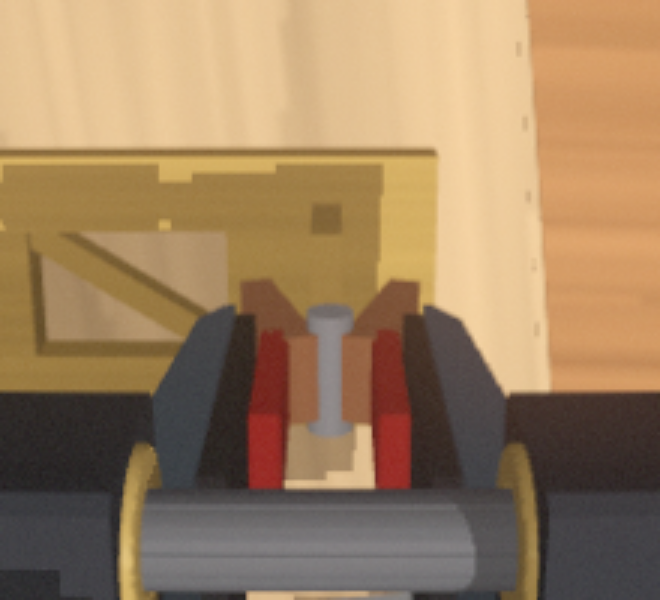

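View pics/s10.png

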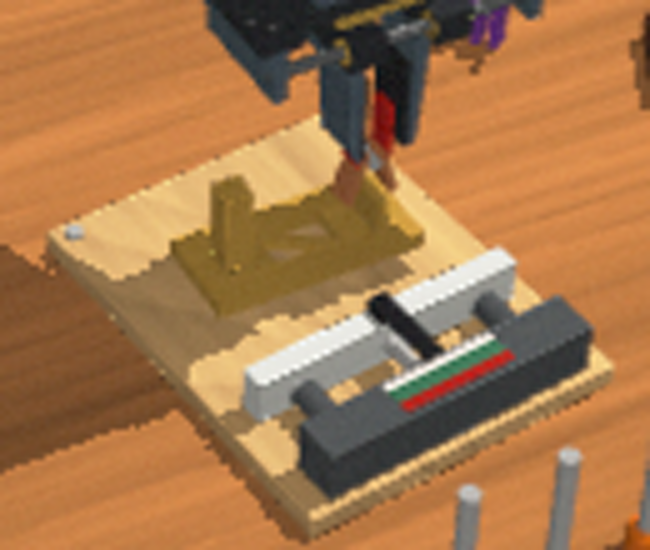

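```bash
python3 -m handwheel '{"gripper":[0.9,0.9,0.9,0.9,0.9],"offset":[[2,-0.4,0],[5,-0.4,0],[8,-0.4,0],[10,-0.4,0],[10,-0.4,0]],"rot":[[0,0,0],[0,0,0],[0,0,0],[0,0,0],[0,0,0]]}' 32; python3 -m handwheel '{"gripper":[0.9,0.9,0.9],"offset":[[0,0,0],[0,0,0],[0,0,0]],"rot":[[0,0,0],[0,0,0],[0,0,0]]}' 32;python3 - <<'E'
from h import *
f=grab_frame('wrist')
cv2.imwrite('pics/w11.png',cv2.resize(f[130:330,170:390,::-1],None,fx=3,fy=3))
goto(551.3,27,70,91.9)
E
```

```text
time_s: 7.62
ee_pos: [551.0, 26.5, 70.7]
ee_rot: [175.6, 89.9, 177.4]
force: [0.0, 0.7, -1.4]
gripper_width: 23.5
time_s: 7.87
ee_pos: [551.5, 26.5, 71.6]
ee_rot: [19.6, 90.0, 21.5]
force: [0.4, -0.1, -1.4]
gripper_width: 23.6
tcp [551.5  26.5  71.6] yawY 91.83 tilt [ 4.e-04  1.e-04 -1.e+00] q6 [  1.6  23.7 104.1   0.   52.3 -90.3] F [ 0.1  0.2 -2.4] w 23.7 t 7.9167
offset [ 1.6  0.5 -0.2] rotx -0.07 or -180.07 179.93
```

View pics/w11.png

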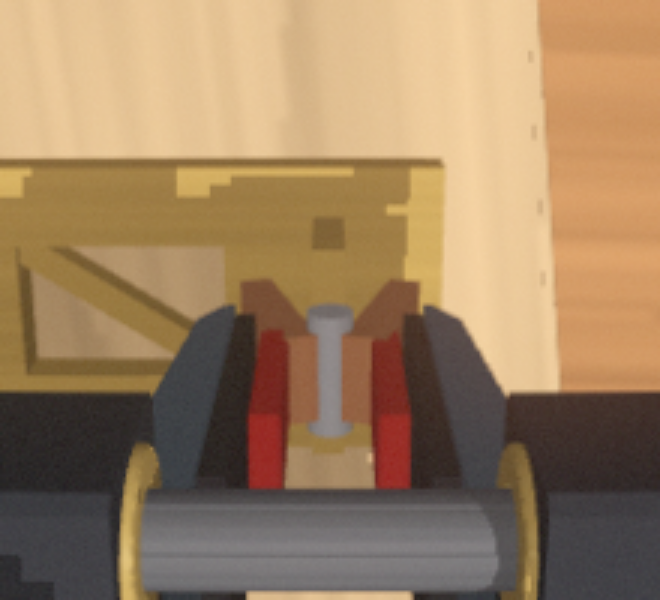

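```bash
for i in 1 2; do python3 -m handwheel '{"gripper":[0.9,0.9,0.9,0.9],"offset":[[1,0,0],[2,0,0],[2,0,0],[2,0,0]],"rot":[[0,0,0],[0,0,0],[0,0,0],[0,0,0]]}' 32; done
```

```text
time_s: 8.25
ee_pos: [551.3, 26.5, 69.4]
ee_rot: [159.8, 90.0, 161.7]
force: [0.7, 0.2, -0.5]
gripper_width: 23.2
time_s: 8.58
ee_pos: [551.3, 26.5, 67.3]
ee_rot: [156.0, 90.0, 157.8]
force: [0.8, 0.2, -1.6]
gripper_width: 23.5
```

```bash
for i in 1; do python3 -m handwheel '{"gripper":[0.9,0.9,0.9,0.9],"offset":[[0.8,0,0],[1.5,0,0],[1.5,0,0],[1.5,0,0]],"rot":[[0,0,0],[0,0,0],[0,0,0],[0,0,0]]}' 32; done; python3 - <<'E'
from h import *
cv2.imwrite('pics/s12.png',cv2.resize(grab_frame('scene')[190:300,220:350,::-1],None,fx=5,fy=5,interpolation=cv2.INTER_CUBIC))
E
```

```text
time_s: 8.92
ee_pos: [551.6, 26.5, 66.4]
ee_rot: [7.8, 90.0, 9.6]
force: [-0.9, -0.0, 3.6]
gripper_width: 23.2
```

View pics/s12.png

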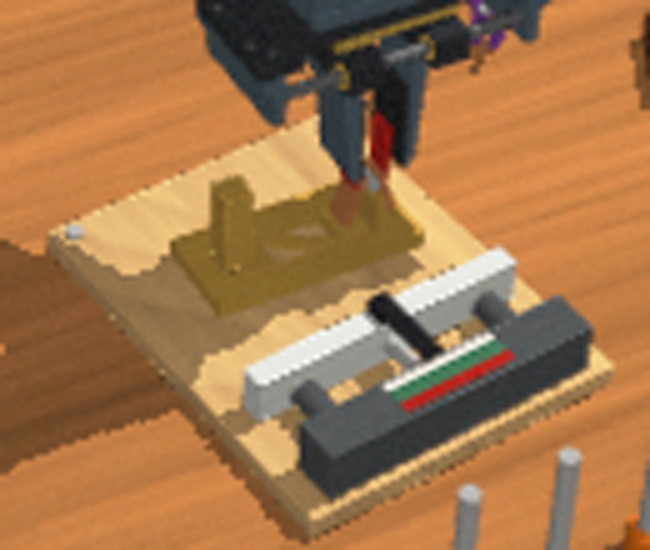

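```bash
python3 -m handwheel '{"gripper":[0.9,0.7,0.6,0.5,0.3],"offset":[[-0.5,0,0],[-0.5,0,0],[-0.5,0,0],[-0.5,0,0],[-0.5,0,0]],"rot":[[0,0,0],[0,0,0],[0,0,0],[0,0,0],[0,0,0]]}' ; python3 -m handwheel '{"gripper":[0.3,0.3,0.3,0.3,0.3],"offset":[[0,0,0],[0,0,0],[0,0,0],[0,0,0],[0,0,0]],"rot":[[0,0,0],[0,0,0],[0,0,0],[0,0,0],[0,0,0]]}';python3 - <<'E'
from h import *
f=grab_frame('wrist')
cv2.imwrite('pics/w13.png',cv2.resize(f[130:330,170:390,::-1],None,fx=3,fy=3))
cv2.imwrite('pics/s13.png',cv2.resize(grab_frame('scene')[190:300,220:350,::-1],None,fx=5,fy=5,interpolation=cv2.INTER_CUBIC))
E
```

```text
time_s: 9.38
ee_pos: [551.3, 26.4, 66.1]
ee_rot: [-172.5, 90.0, -170.7]
force: [-0.3, -0.3, -0.6]
gripper_width: 44.2
time_s: 9.8
ee_pos: [551.5, 26.5, 66.5]
ee_rot: [15.4, 90.0, 17.2]
force: [-0.4, 0.1, -0.2]
gripper_width: 63.8
```

View pics/w13.png

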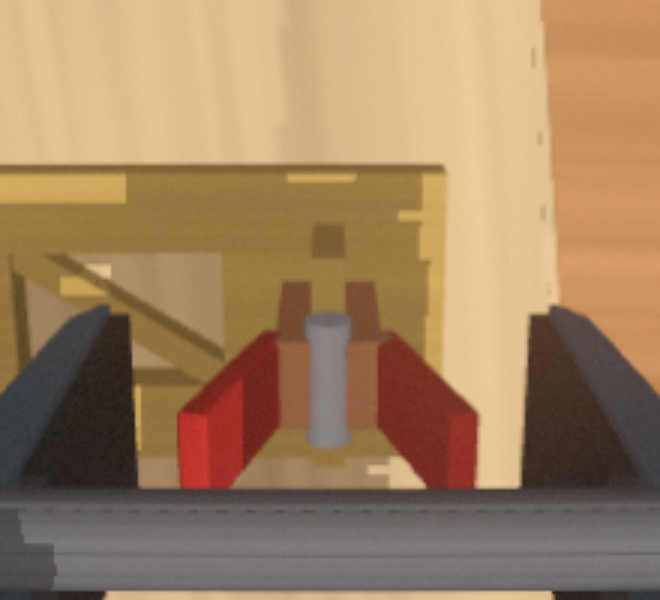

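View pics/s13.png

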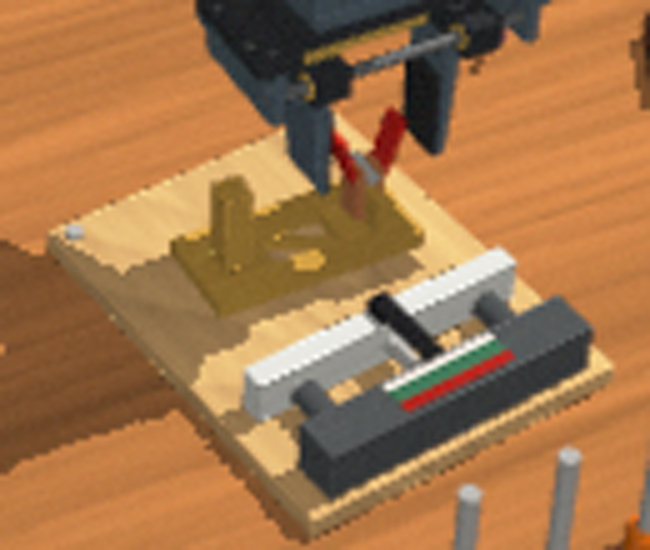

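```bash
python3 -m handwheel '{"gripper":[0.3,0.3,0.3,0.3,0.3],"offset":[[-6,0,0],[-26,0,0],[-55,0,0],[-85,0,0],[-112,0,0]],"rot":[[0,0,0],[0,0,0],[0,0,0],[0,0,0],[0,0,0]]}' ; python3 -m handwheel '{"gripper":[0.3,0.3,0.3,0.3,0.3],"offset":[[-4,-14,0],[-4,-35,0],[-4,-56,0],[-4,-75,0],[-4,-84,0]],"rot":[[5,0,0],[12,0,0],[19,0,0],[26,0,0],[33,0,0]]}' ; python3 -c "
from h import *
goto(554.1,-56.8,185,1.9)"
```

```text
time_s: 10.32
ee_pos: [551.5, 26.5, 180.5]
ee_rot: [5.8, 89.9, 7.6]
force: [0.7, -0.6, 0.2]
gripper_width: 63.7
time_s: 10.73
ee_pos: [554.1, -59.4, 183.1]
ee_rot: [-16.2, 89.9, -47.8]
force: [0.5, 0.2, -0.2]
gripper_width: 63.8
tcp [554.1 -59.4 183.1] yawY 58.43 tilt [ 8.e-04 -9.e-04 -1.e+00] q6 [ -7.3  17.9  94.8  -0.   67.2 -65.7] F [ 0.5  0.2 -0.2] w 63.8 t 10.7333
offset [-1.9  2.2 -1.4] rotx 56.53 or -123.47 236.53
```

```bash
python3 -m handwheel '{"gripper":[0.3,0.3,0.3,0.3,0.3],"offset":[[0,0,0],[0,0,0],[0,0,0],[0,0,0],[0,0,0]],"rot":[[7,0,0],[14,0,0],[21,0,0],[28,0,0],[35,0,0]]}' ; python3 -m handwheel '{"gripper":[0.3,0.3,0.3,0.3,0.3],"offset":[[0,0,0],[0,0,0],[0,0,0],[0,0,0],[0,0,0]],"rot":[[7,0,0],[14,0,0],[20,0,0],[22,0,0],[22,0,0]]}' ; python3 -m handwheel '{"gripper":[0.3,0.3,0.3],"offset":[[0,0,0],[0,0,0],[0,0,0]],"rot":[[0,0,0],[0,0,0],[0,0,0]]}'; python3 - <<'E'
from h import *
import pickle
st=state();pickle.dump(st,open('w14.pkl','wb'))
f=grab_frame('wrist')
cv2.imwrite('pics/w14.png',f[:,:,::-1])
goto(554.1,-56.8,185,1.9)
cv2.imwrite('pics/w14z.png',cv2.resize(f[95:255,190:370,::-1],None,fx=3.7,fy=3.7,interpolation=cv2.INTER_CUBIC))
E
```

```text
time_s: 11.15
ee_pos: [554.1, -57.5, 182.9]
ee_rot: [78.4, 90.0, 11.9]
force: [0.4, -0.5, -0.6]
gripper_width: 64.1
time_s: 11.57
ee_pos: [554.1, -57.5, 182.9]
ee_rot: [91.9, 90.0, 3.8]
force: [-0.6, -0.5, -1.0]
gripper_width: 63.9
time_s: 11.82
ee_pos: [554.1, -57.5, 182.6]
ee_rot: [114.5, 90.0, 26.4]
force: [0.7, -0.3, -0.8]
gripper_width: 64.0
tcp [554.1 -57.5 182.5] yawY 1.87 tilt [ 0.e+00  1.e-04 -1.e+00] q6 [-7.1 18.  94.9  0.  67.2 -9. ] F [0.2 0.  0.6] w 64.1 t 11.8667
offset [-2.5  0.  -0.7] rotx -0.03 or -180.03 179.97
```

View pics/w14.png

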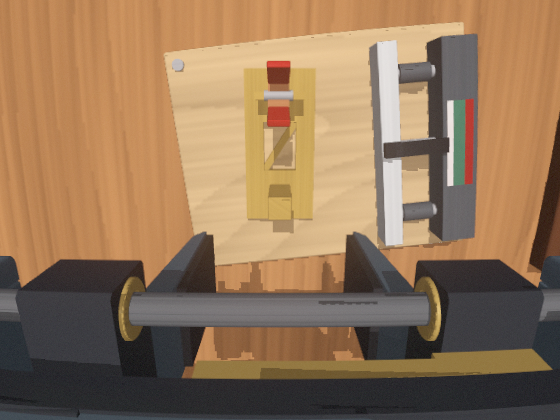

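View pics/w14z.png

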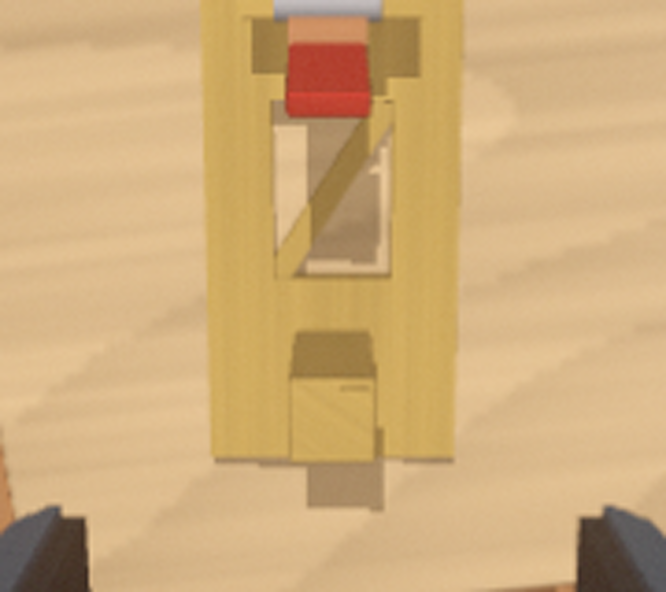

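```bash
python3 - <<'E'
from h import *
import pickle
P=pose('wrist',pickle.load(open('w14.pkl','rb')))
s=3.7
f=lambda a,b,z:p2w(P,190+(a+.5)/s-.5,95+(b+.5)/s-.5,z)[:2]
F=lambda a,b,z:p2w(P,a,b,z)[:2]
ang=lambda p,q:np.degrees(np.arctan2(*(q-p)[::-1])).round(2)
B=[f(290,376,77),f(376,376,77),f(377,462,77),f(290,462,77)];p=np.mean(B,0);print('post',p,[(ang(B[i],B[(i+1)%4]),np.linalg.norm(B[i]-B[(i+1)%4]).round(1)) for i in range(4)])
t=cv2.imread('pics/w14.png');g=cv2.cvtColor(t,cv2.COLOR_BGR2GRAY).astype(float);hs=cv2.cvtColor(t,cv2.COLOR_BGR2HSV)
def edge(r0,r1,c0,c1,img,z):
    pts=[]
    for r in range(r0,r1,3):
        d=np.abs(np.gradient(cv2.GaussianBlur(img,(1,5),0)[r,c0:c1])); k=d.argmax(); pts.append(F(c0+k,r,z))
    pts=np.array(pts); 
    for _ in range(3):
        k=np.polyfit(pts[:,1],pts[:,0],1);e=pts[:,0]-np.polyval(k,pts[:,1]); pts=pts[np.abs(e)<max(1.0,2*e.std())]
    return k,90-np.degrees(np.arctan(k[0])),len(pts),e.std()
sat=hs[:,:,1].astype(float)
k=edge(55,235,364,394,sat,44);print('stopface top',k, 'x at y=-57,27:',np.polyval(k[0],[-57,-15,27]))
k=edge(55,240,420,445,g,47);print('block',k)
print('cast edges',edge(90,210,300,325,sat,25),edge(90,210,235,258,sat,25))
print('board left',edge(75,225,160,195,sat,15))
E
```

```text
post [554.96070861 -56.40954694] [(np.float64(1.87), np.float64(17.5)), (np.float64(-86.98), np.float64(18.3)), (np.float64(-178.13), np.float64(18.0)), (np.float64(91.43), np.float64(18.3))]
stopface top (array([-1.40214467e-01,  6.29535993e+02]), np.float64(97.98166185097239), 58, np.float64(0.25598485538953764)) x at y=-57,27: [637.52821711 631.63920951 625.75020192]
block (array([-1.45127774e-01,  6.74864689e+02]), np.float64(98.25755724658957), 45, np.float64(2.226441545973614))
cast edges (array([-3.03586085e-02,  5.82836862e+02]), np.float64(91.73888606049856), 40, np.float64(0.25468390882723024)) (array([-3.23419406e-02,  5.22939761e+02]), np.float64(91.85241100517092), 40, np.float64(0.2386043634625627))
board left (array([-1.42473476e-01,  4.59948567e+02]), np.float64(98.10855835761451), 50, np.float64(0.2658715965598537))
```

```bash
python3 -m handwheel '{"gripper":[0.3,0.3,0.3,0.3,0.3],"offset":[[10,0.6,-0.9],[35,0.6,-0.9],[60,0.6,-0.9],[80,0.6,-0.9],[90,0.6,-0.9]],"rot":[[0,0,0],[0,0,0],[0,0,0],[0,0,0],[0,0,0]]}' ; python3 -m handwheel '{"gripper":[0.3,0.3,0.3,0.3,0.3],"offset":[[10,0,0],[22,0,0],[34,0,0],[44,0,0],[49,0,0]],"rot":[[0,0,0],[0,0,0],[0,0,0],[0,0,0],[0,0,0]]}' ; python3 -m handwheel '{"gripper":[0.3,0.3,0.3,0.3],"offset":[[0,0,0],[0,0,0],[0,0,0],[0,0,0]],"rot":[[0,0,0],[0,0,0],[0,0,0],[0,0,0]]}'; python3 - <<'E'
from h import *
f=grab_frame('wrist')
cv2.imwrite('pics/w15.png',f[:,:,::-1])
goto(554.7,-56.6,43,1.8)
E
```

```text
time_s: 12.28
ee_pos: [552.7, -56.2, 89.2]
ee_rot: [-99.8, 89.7, 172.1]
force: [-0.3, -0.4, -0.3]
gripper_width: 63.4
time_s: 12.7
ee_pos: [554.4, -56.5, 42.5]
ee_rot: [-104.9, 89.9, 167.0]
force: [0.1, 0.1, -0.4]
gripper_width: 64.1
time_s: 13.03
ee_pos: [555.3, -56.6, 44.2]
ee_rot: [83.9, 89.9, -4.2]
force: [-0.5, 0.8, 1.0]
gripper_width: 63.7
tcp [555.2 -56.6  44.2] yawY 1.84 tilt [ 1.6e-03 -1.0e-04 -1.0e+00] q6 [ -7.   26.  105.    0.   48.9  -8.8] F [0.2 1.1 0.1] w 63.9 t 13.0833
offset [ 1.2 -0.5  0. ] rotx 0.04 or -179.96 180.04
```

View pics/w15.png

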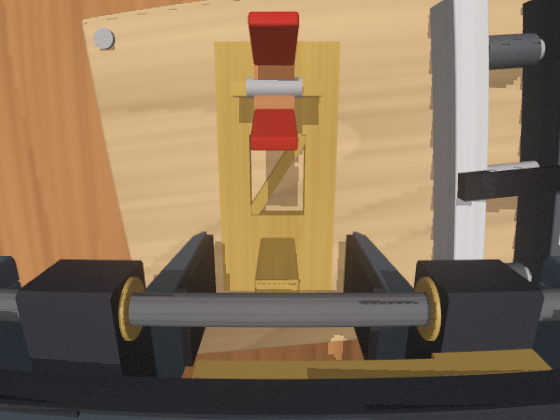

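```bash
python3 -m handwheel '{"gripper":[0.5,0.7,0.8,0.8,0.8],"offset":[[0,0,0],[0,0,0],[0,0,0],[0,0,0],[0,0,0]],"rot":[[0,0,0],[0,0,0],[0,0,0],[0,0,0],[0,0,0]]}' 20; python3 -m handwheel '{"gripper":[1,1,1,1,1],"offset":[[0,0,0],[0,0,0],[0,0,0],[0,0,0],[0,0,0]],"rot":[[0,0,0],[0,0,0],[0,0,0],[0,0,0],[0,0,0]]}' 45; python3 -c "
from h import *
goto(554.7,-56.6,43,8)"
```

```text
time_s: 13.5
ee_pos: [554.7, -56.5, 43.5]
ee_rot: [123.0, 90.0, 34.9]
force: [0.1, 0.1, -0.5]
gripper_width: 33.7
time_s: 13.92
ee_pos: [554.5, -56.6, 43.4]
ee_rot: [-92.7, 90.0, 179.2]
force: [-0.8, -0.9, 1.0]
gripper_width: 17.8
tcp [554.5 -56.6  43.4] yawY 1.85 tilt [-4.e-04  0.e+00 -1.e+00] q6 [ -7.   26.  105.1  -0.   48.9  -8.9] F [-0.8 -0.9  1. ] w 17.8 t 13.9167
offset [0.4 0.2 0. ] rotx -6.15 or -186.15 173.85
```

```bash
python3 -m handwheel '{"gripper":[1,1,1,1,1],"offset":[[0,0,0],[0,0,0],[0,0,0],[0,0,0],[0,0,0]],"rot":[[-1,0,0],[-2.5,0,0],[-4,0,0],[-5.4,0,0],[-6.15,0,0]]}' 45; python3 -m handwheel '{"gripper":[1,1,1],"offset":[[0,0,0],[0,0,0],[0,0,0]],"rot":[[0,0,0],[0,0,0],[0,0,0]]}' 45; python3 - <<'E'
from h import *
f=grab_frame('wrist')
cv2.imwrite('pics/w16.png',f[:,:,::-1])
goto(554.7,-56.6,43,8)
E
```

```text
time_s: 14.33
ee_pos: [555.2, -56.3, 43.5]
ee_rot: [105.8, 89.9, 23.9]
force: [1.1, 1.4, -2.0]
gripper_width: 17.6
time_s: 14.58
ee_pos: [554.9, -56.5, 43.4]
ee_rot: [95.9, 90.0, 13.9]
force: [1.5, 1.1, -1.8]
gripper_width: 17.6
tcp [554.9 -56.5  43.4] yawY 7.97 tilt [ 5.e-04  1.e-04 -1.e+00] q6 [ -7.   26.  105.    0.   48.9 -15. ] F [ 1.1  0.7 -1.7] w 17.7 t 14.6333
offset [ 0.4 -0.2  0. ] rotx -0.03 or -180.03 179.97
```

View pics/w16.png

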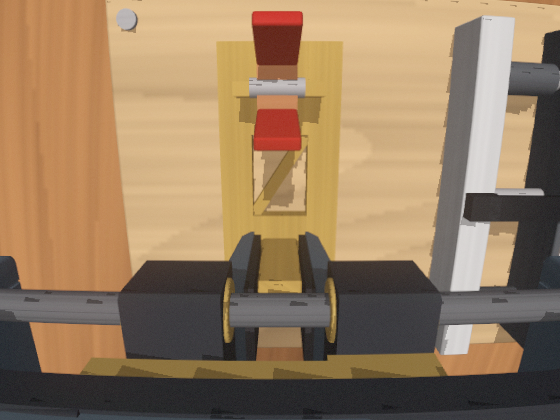

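```bash
python3 -m handwheel '{"gripper":[1,1,1,1,1],"offset":[[0,3,0],[0,9,0],[0,16,0],[0,22,0],[0,25,0]],"rot":[[0,0,0],[0,0,0],[0,0,0],[0,0,0],[0,0,0]]}' 45; python3 -m handwheel '{"gripper":[1,1,1,1,1],"offset":[[0,5,0],[0,10,0],[0,15,0],[0,18,0],[0,20,0]],"rot":[[0,0,0],[0,0,0],[0,0,0],[0,0,0],[0,0,0]]}' 45; python3 -m handwheel '{"gripper":[1,1,1],"offset":[[0,0,0],[0,0,0],[0,0,0]],"rot":[[0,0,0],[0,0,0],[0,0,0]]}' 45; python3 - <<'E'
from h import *
f=grab_frame('wrist')
cv2.imwrite('pics/w17.png',f[:,:,::-1])
goto(554.7,-56.6,43,8)
E
```

```text
time_s: 15.05
ee_pos: [577.4, -53.4, 43.5]
ee_rot: [-90.6, 89.7, -172.5]
force: [-6.6, -1.2, 7.4]
gripper_width: 17.7
time_s: 15.47
ee_pos: [596.8, -50.6, 43.5]
ee_rot: [-91.4, 89.7, -173.3]
force: [-7.3, -0.6, 7.5]
gripper_width: 17.7
time_s: 15.72
ee_pos: [597.2, -50.6, 43.5]
ee_rot: [-91.7, 89.7, -173.6]
force: [-5.1, -0.7, 5.4]
gripper_width: 17.9
tcp [597.2 -50.5  43.5] yawY 8.05 tilt [-4.4e-03 -5.0e-04 -1.0e+00] q6 [ -5.9  29.2  99.   -0.1  52.  -13.9] F [-4.2 -0.8  4.3] w 17.8 t 15.7667
offset [  0.5 -42.9   0.1] rotx 0.05 or -179.95 180.05
```

View pics/w17.png

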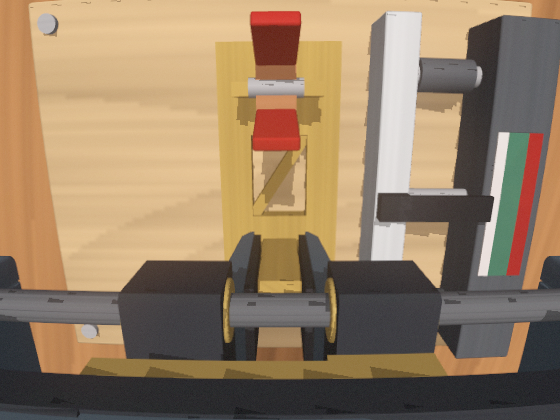

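```bash
python3 -m handwheel '{"gripper":[1,1,1,1,1],"offset":[[-0.3,2.5,0],[-0.3,5,0],[-0.3,7.5,0],[-0.3,10,0],[-0.3,12,0]],"rot":[[0,0,0],[0,0,0],[0,0,0],[0,0,0],[0,0,0]]}' 45;  python3 -m handwheel '{"gripper":[1,1,1],"offset":[[0,0,0],[0,0,0],[0,0,0]],"rot":[[0,0,0],[0,0,0],[0,0,0]]}' 45; python3 - <<'E'
from h import *
f=grab_frame('wrist')
cv2.imwrite('pics/w18.png',f[:,:,::-1])
goto(554.7,-56.6,43,8)
E
```

```text
time_s: 16.18
ee_pos: [611.0, -48.6, 43.4]
ee_rot: [-96.6, 89.9, -178.6]
force: [-3.3, -1.3, 0.9]
gripper_width: 17.7
time_s: 16.43
ee_pos: [611.7, -48.6, 43.4]
ee_rot: [89.7, 89.9, 7.6]
force: [-1.0, -0.2, -2.9]
gripper_width: 18.0
tcp [611.7 -48.6  43.4] yawY 7.98 tilt [ 1.e-03  1.e-04 -1.e+00] q6 [ -5.6  30.1  97.2   0.   52.6 -13.6] F [-0.3 -1.3 -2.3] w 18.0 t 16.4833
offset [  0.4 -57.5   0.1] rotx -0.02 or -180.02 179.98
```

View pics/w18.png

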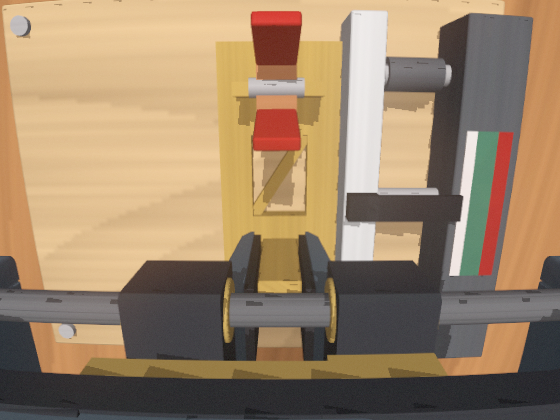

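```bash
python3 -m handwheel '{"gripper":[1,1,1,1,1],"offset":[[0,1,0],[0,2,0],[0,3,0],[0,4,0],[0,5,0]],"rot":[[0,0,0],[0,0,0],[0,0,0],[0,0,0],[0,0,0]]}' 45;  python3 -m handwheel '{"gripper":[1,1,1],"offset":[[0,0,0],[0,0,0],[0,0,0]],"rot":[[0,0,0],[0,0,0],[0,0,0]]}' 45; python3 - <<'E'
from h import *
f=grab_frame('wrist')
cv2.imwrite('pics/w19.png',f[:,:,::-1])
goto(554.7,-56.6,43,8)
E
```

```text
time_s: 16.9
ee_pos: [614.1, -48.2, 43.6]
ee_rot: [-94.7, 89.7, -176.7]
force: [-6.8, -1.5, 1.9]
gripper_width: 17.6
time_s: 17.15
ee_pos: [614.2, -48.1, 43.5]
ee_rot: [-95.0, 89.8, -177.0]
force: [-5.1, -1.6, 1.0]
gripper_width: 17.7
tcp [614.2 -48.2  43.5] yawY 7.99 tilt [-4.1e-03 -2.0e-04 -1.0e+00] q6 [ -5.5  30.4  96.6  -0.   53.2 -13.5] F [-6.7 -1.9  1. ] w 17.7 t 17.2
offset [  0.5 -60.1   0.1] rotx -0.01 or -180.01 179.99
```

View pics/w19.png

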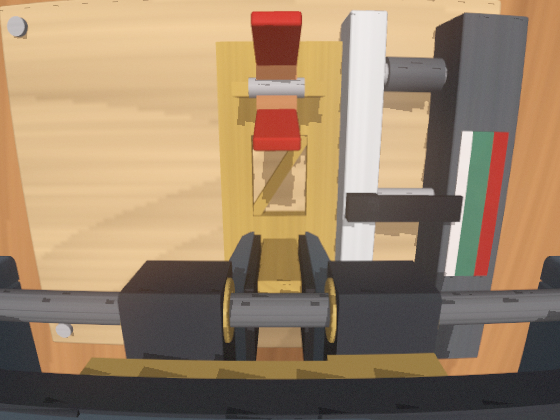

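```bash
python3 -m handwheel '{"gripper":[1,1,1,1,1],"offset":[[0,1.2,0],[0,2.4,0],[0,3.6,0],[0,4.8,0],[0,6,0]],"rot":[[0,0,0],[0,0,0],[0,0,0],[0,0,0],[0,0,0]]}' 45;  python3 -m handwheel '{"gripper":[1,1,1],"offset":[[0,0,0],[0,0,0],[0,0,0]],"rot":[[0,0,0],[0,0,0],[0,0,0]]}' 45; python3 - <<'E'
from h import *
f=grab_frame('wrist')
cv2.imwrite('pics/w20.png',f[:,:,::-1])
cv2.imwrite('pics/w20z.png',cv2.resize(f[120:290,330:530,::-1],None,fx=3.5,fy=3.5,interpolation=cv2.INTER_CUBIC))
goto(554.7,-56.6,43,8)
E
```

```text
time_s: 17.62
ee_pos: [617.9, -47.7, 43.7]
ee_rot: [-93.7, 89.5, -175.7]
force: [-11.8, -2.8, 6.0]
gripper_width: 17.6
time_s: 17.87
ee_pos: [618.1, -47.6, 43.6]
ee_rot: [-94.2, 89.5, -176.2]
force: [-9.9, -2.5, 5.4]
gripper_width: 17.8
tcp [618.1 -47.6  43.7] yawY 8.0 tilt [-8.4e-03 -5.0e-04 -1.0e+00] q6 [ -5.4  30.8  95.8  -0.1  53.8 -13.4] F [-11.4  -1.5   4.9] w 17.5 t 17.9167
offset [  0.7 -64.1   0.1] rotx 0.0 or -180.0 180.0
```

View pics/w20z.png

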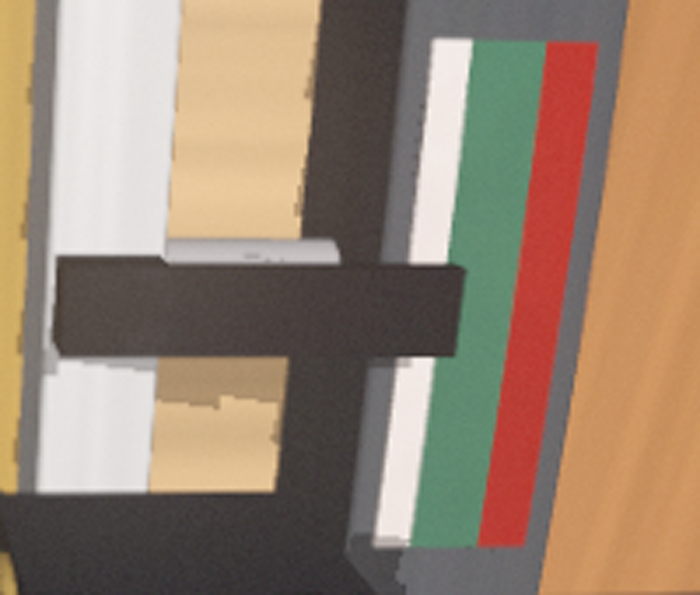

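```bash
python3 -m handwheel '{"gripper":[1,1,1,1,1],"offset":[[0,1,0],[0,2,0],[-0.1,3,0],[-0.2,4,0],[-0.2,5,0]],"rot":[[0,0,0],[0,0,0],[0,0,0],[0,0,0],[0,0,0]]}' 45;  python3 -m handwheel '{"gripper":[1,1,1,1,1],"offset":[[0,0,0],[0,0,0],[0,0,0],[0,0,0],[0,0,0]],"rot":[[0,0,0],[0,0,0],[0,0,0],[0,0,0],[0,0,0]]}' 45; python3 - <<'E'
from h import *
f=grab_frame('wrist')
cv2.imwrite('pics/w21.png',f[:,:,::-1])
cv2.imwrite('pics/w21z.png',cv2.resize(f[120:290,330:530,::-1],None,fx=3.5,fy=3.5,interpolation=cv2.INTER_CUBIC))
cv2.imwrite('pics/s21.png',cv2.resize(grab_frame('scene')[190:300,220:350,::-1],None,fx=5,fy=5,interpolation=cv2.INTER_CUBIC))
cv2.imwrite('pics/t21.png',grab_frame('top')[:,:,::-1])
goto(554.7,-56.6,43,8)
E
```

```text
time_s: 18.33
ee_pos: [621.4, -47.1, 43.8]
ee_rot: [-93.8, 89.3, -175.7]
force: [-14.2, -3.0, 7.8]
gripper_width: 17.5
time_s: 18.75
ee_pos: [621.5, -47.1, 43.8]
ee_rot: [-94.0, 89.3, -176.0]
force: [-13.1, -2.9, 7.2]
gripper_width: 17.8
tcp [621.5 -47.1  43.7] yawY 8.01 tilt [-1.190e-02 -8.000e-04 -9.999e-01] q6 [ -5.3  31.2  95.2  -0.1  54.3 -13.3] F [-12.9  -4.    6.4] w 17.8 t 18.9
offset [  0.7 -67.4   0.1] rotx 0.01 or -179.99 180.01
```

View pics/w21z.png

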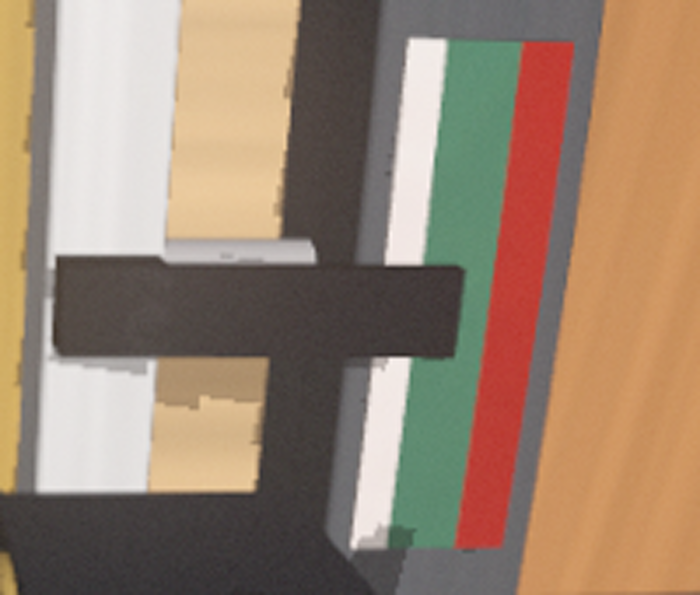

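View pics/s21.png

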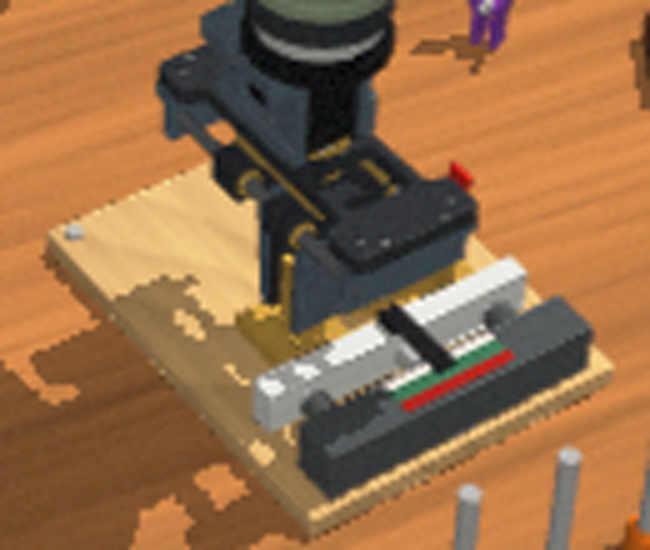

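View pics/w21.png

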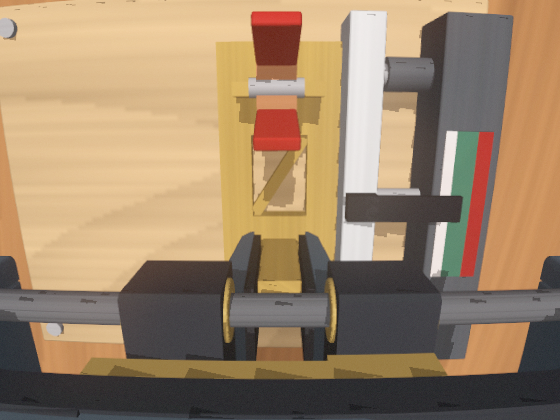

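View pics/t21.png

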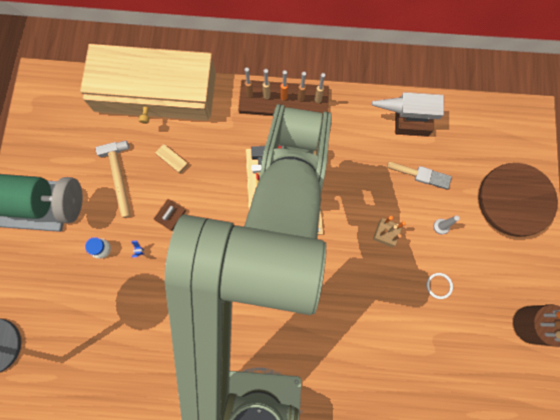

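```bash
for i in 1 2; do python3 -m handwheel '{"gripper":[1,1,1,1,1],"offset":[[0,0,0],[0,0,0],[0,0,0],[0,0,0],[0,0,0]],"rot":[[0,0,0],[0,0,0],[0,0,0],[0,0,0],[0,0,0]]}' 45; done; python3 - <<'E'
from h import *
f=grab_frame('wrist')
cv2.imwrite('pics/w22.png',f[:,:,::-1])
E
```

```text
time_s: 19.32
ee_pos: [621.5, -47.1, 43.7]
ee_rot: [-93.8, 89.3, -175.8]
force: [-12.9, -2.8, 6.8]
gripper_width: 17.4
time_s: 19.73
ee_pos: [621.5, -47.1, 43.7]
ee_rot: [-93.9, 89.3, -175.9]
force: [-12.8, -2.7, 6.3]
gripper_width: 18.0
```

View pics/w22.png

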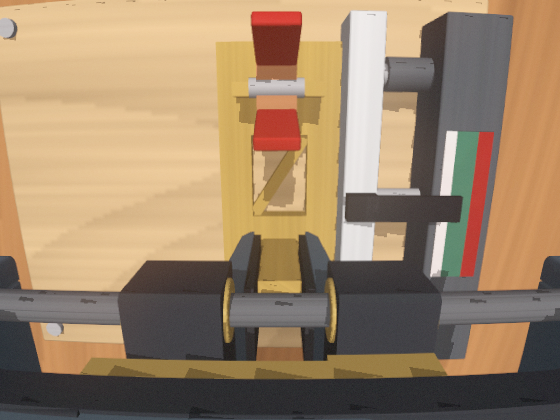

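Nothing has moved since the last look: the pointer tip (461, 207) is mid-green, the clip is on the fin, and the casting edge lies along the stop.

```bash
python3 -c "
from workcell import *
print(job_done())"
```

```text
the job is handed in; nothing more can be done
None
```

I put the red clip on the casting's fin and let go of it. I then gripped the casting by its post, turned it about 6° to line up with the fixture, slid it against the stop and handed the job in still pressing. `job_done()` gives no verdict, so what follows is my own last checks.

- **Stop and pointer:** the tip is in the middle of the green. The picture suggests about 10–11 mm of travel and the arm position about 9.5 mm. Neither moved over the last second.
- **Force:** the wrist reads about 13 N along the push. Some of that is friction, because the arm also presses the casting down with about 6 N, so I estimate 10–11 N on the stop itself. I could not measure the stop force directly.
- **Squareness and flatness:** the gripper is within about 0.1° of the measured fixture direction, and the casting edge looks parallel to the stop. The tool leans about 0.7° under load, against a limit of about 3.4°.
- **Clip:** it is upright on the fin, with the hinge an estimated 7 mm above the fin's top edge. The fingers have not touched it since I let go.
- **Other things on the bench:** those visible in the last top picture look unmoved. I only checked that by eye.

**Disagreement:** the top camera and the wrist camera differed by about 4–5 mm in y. I went with the wrist camera, and both grasps fitted where it said.

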